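# Unlock and open the red chopstick case

## Task

The sushi class needs chopsticks: open the case with the red lid. Draw its white-knobbed lock bolt all the way back to free the lid, then slide the lid fully open and let go. Leave the green-lidded case shut and locked.

Things in the scene. Friction and masses are not known exactly. Their poses are not given: they have to be found in the camera images.
- red_case: The red-lidded chopstick case: black, 260 mm long (x) by 110 wide (y) by 50 high, fixed to the table; the other case differs only in its green lid. Origin: centre of its underside. z up; x along its length from the lock end (nearer the robot) to the far end; y across. Apart from the knob and the lid's rib nothing on it rises more than 61 mm above the table.
- red_lock_knob (a point): White upright knob on the red case's steel lock bolt, 14 mm (x) by 26 mm (y), its top 14 mm above this point; the point is on its centre line, 78 mm above the table. Axes as the case's. It can be pinched from above along x or y. The bolt lies along y on the black deck (50 mm above the table), its top 58 mm above the table.
- red_lock (a joint): Travel of that bolt in m: 0 = fully locked (starts at 0 to 0.004), 0.03 = fully drawn back. The knob moves towards its own -y as it grows. The bolt's nose sits in a red hook on the lid and truly blocks the lid until drawn back by about 17 mm. It stays where it is left; about 2 N to move.
- red_lid_grip (a point): Red upright grip rib across the red lid, 14 mm thick (x), 60 mm long (y), its top 14 mm above this point. The point lies on the rib's centre line, 78 mm above the table; axes as for the knob. The lid's flat top around it is 57 mm above the table, the black rails along its edges 59 mm. Pinch the rib from above along x. It stands 71 mm farther along x than the knob.
- red_lid (a joint): Travel of the red lid in m: 0 = shut, 0.10 = fully open. The lid slides along its own +x, away from the lock end, as it grows, and sticks out beyond the far end. While locked it has less than 2 mm of play. It stays where it is left; about 2 N to move when free.
- green_lock (a joint): Travel of the lock bolt on the other, green-lidded case, same meaning as red_lock; to be left as it is (starts at 0 to 0.004).
- green_lid (a joint): Travel of the green lid, same meaning as red_lid; to be left shut (0).

How it is judged:
By the outcome, as a careful person would: the job done as asked, in the order asked, and still so for the second after the job is handed in, with the robot touching nothing.
It also fails if it takes over 38 s, if anything falls off the work surface, if the arm or the gripper's body presses on something with over 40 N, if the wrist force passes 120 N, or if a joint passes its speed limit or range.

## Robot

A 6-joint arm with a two-finger parallel gripper is mounted at the origin on the work surface. World frame = base frame: x ahead of the robot, y to its left, z up, the work surface at z = 0. Lengths are in m, angles in rad, forces in N, time in s.
With the tool pointing down it reaches from about 0.425 to 0.95 m from the base axis. Payload 3.5 kg.
Tool frame: the origin (TCP) lies on the centre line of the jaws, within the pads' length; the fingertips stand 14 mm ahead of it and the grasp point (between the pads) lies 5 mm behind it (tips_ahead is the distance from the TCP to the fingertips, in m); y points along the fingers, z is the direction in which the jaws open and shut, and the axes are right-handed (so a half turn about y gives the same grasp; the last joint's range is limited). The gripper opens to 85 mm and grips with 20 to 120 N. Pads are 22 mm wide; open, the fingers measure 114 mm over their backs; the gripper's body (76 mm by 85 mm) begins 54 mm behind the grasp point. The pads swing forward as they close: fully open they stand 13 mm farther back than shut.
Start: joints at [-0.15, 0.286, 1.577, -0, 1.279, -0.15], TCP at [0.675, 0, 0.219] pointing down, gripper open.
Joint ranges: [-2.77, 2.77], [-0.9, 2.22], [0.21, 2.48], [-1.53, 4.67], [0.24, 2.81], [-2.84, 2.84]. Speed limits (rad/s): [2.79, 2.79, 3.14, 3.14, 3.14, 3.14].

## Interface

Orientations are given as a unit quaternion [x, y, z, w].
In Python, from plant import get_state, read_camera, sign_off, tips_ahead gives the robot as it stands.
- The arm moves only by the tool send_rows, never from a script. Its argument "plan" is a list of rows, each a list of 2 entries, a list of its own where there are three numbers: the shift along the tool's x, y, z in units of 12 cm (1.0 is 12 cm), then the turn, a rotation vector about the tool's x, y, z in units of 360 degrees (1.0 is 360 degrees). In form: [[[tx, ty, tz], [rx, ry, rz]], ...]. A call has 1 to 12 rows; each row shifts and turns the commanded pose from where the row before left it, along the tool's axes as they then stand; what a row does not reach is not made up. A row lasts 1/10 s, in which the tool goes at most 50 mm and 8.59 degrees, less where a joint would pass 70% of its speed; a pose out of reach is approached as far as the arm can. A call with a number of a shift or a turn outside -1 to 1 is refused whole. A call with a gripper value outside its range is refused whole. "gripper" is the closure, from 0 (fully open) to 1 (shut), set as the call begins (left out, the last holds). The fingers move at their own pace and stop on an object; "grip_force" is the grip in N (left out, the last holds). Time passes only in rows, so rows that do not move let the fingers close. It gives the time, the measured TCP pose, the force and the opening at its end, in the units of the state.
- get_state(): the state, without advancing time (a new reading comes with each control period).
- read_camera(name): name is "scene" or "side" or "wrist"; returns a dict with "img" (480x640x3 uint8, blue, green, red), "fx", "fy", "cx", "cy" (pixels), "world_from_camera" (4x4, takes a point from camera to world coordinates); the wrist camera has in their place "mount" (4x4, takes a point from camera to tool coordinates, whose origin is the TCP and whose axes are the tool frame's). Camera axes: x right, y down, z forward; pixel columns grow to the right and rows downward; lengths in m; the calibration is good to about 2 mm. A picture is of the moment at which its call begins: read the wrist's pose just before it. There is no depth.
- sign_off(): hands the job in, once; it reports no verdict.
The state is a dict: "time": time; "qpos": joint angles; "dq": joint speeds; "joint_efforts": joint torques, N m; "eef_pos": TCP position; "tcp_rot": TCP orientation; "contact_force": force on the tool from outside, world axes, zero at the start; "wrist_torque": the same for the moment, N m; "opening": opening from 0.0 (shut) to 1.0 (fully open).
Only numpy, scipy, OpenCV 4.12 (cv2) and the standard library are available. Lean on these libraries where they do the work, as an engineer would, in place of code of your own. Each camera call takes 0.05 s, during which the arm holds its last target. There are 200 camera calls.

## Working session

There is one attempt and no reset: what is moved stays moved. The work goes in short steps, Python scripts to look and compute and a tool call to move; the robot and the scene stay as the last step left them, time stands still between calls to the robot, and variables do not carry over. Pictures are saved under pics/ and viewed, about 8 in all and at most 12, crops included, and the job is handed in when it is done.

Besides the shell and the picture viewer there is one more tool, called after ">>>" by a JSON object that holds its "method" and its "body", one argument or row to a line. send_rows: Moves the arm, as the interface text tells. Its arguments: {"type":"object","properties":{"plan":{"type":"array"},"gripper":{"type":"number"},"grip_force":{"type":"number"}},"required":["plan"]}

```bash
mkdir -p pics; ls; python3 - <<'E'
from plant import *
import cv2
s=get_state(); print({k:(s[k]) for k in s}); 
try: print(tips_ahead() if callable(tips_ahead) else tips_ahead)
except Exception as e: print(e)
for n in("scene","side"):
    c=read_camera(n); cv2.imwrite(f"pics/{n}0.png",c["img"]); print(n,c["fx"],c["cx"],c["cy"],c["world_from_camera"])
    
E
```

```text
pics
{'time': 0.0, 'qpos': array([-1.50004919e-01,  2.87206962e-01,  1.57817636e+00, -1.17869712e-05,
        1.27863357e+00, -1.50022552e-01]), 'dq': array([-0.00063557,  0.00180174,  0.00039332, -0.00219086,  0.00086301,
        0.00058815]), 'joint_efforts': array([-1.79628755e-04, -4.05981302e+01, -2.92628127e+01, -1.54224781e-04,
        5.81841552e-03,  3.74769741e-06]), 'eef_pos': array([6.74305452e-01, 1.28263423e-04, 2.17920048e-01]), 'tcp_rot': array([-0.50051678,  0.50068183, -0.49930691,  0.49949301]), 'contact_force': array([ 0.11708819, -0.4175509 ,  0.27416796]), 'wrist_torque': array([0.00080591, 0.0064644 , 0.00260828]), 'opening': 1.0015646927749566}
0.014
scene 454.6890374021693 315.84542758218214 244.74168668437073 [[-0.33428658  0.62386254 -0.7064333   1.07176489]
 [ 0.9421963   0.20310244 -0.2664874   0.18979507]
 [-0.02277319 -0.754682   -0.6556954   0.61392745]
 [ 0.          0.          0.          1.        ]]
side 489.7725543615621 313.309173524469 235.2027693638061 [[-0.83486159 -0.34926585  0.42546386  0.21194696]
 [-0.55045499  0.52643956 -0.64796659  0.42219422]
 [ 0.0023316  -0.77516111 -0.6317593   0.52040316]
 [ 0.          0.          0.          1.        ]]
```

View pics/scene0.png

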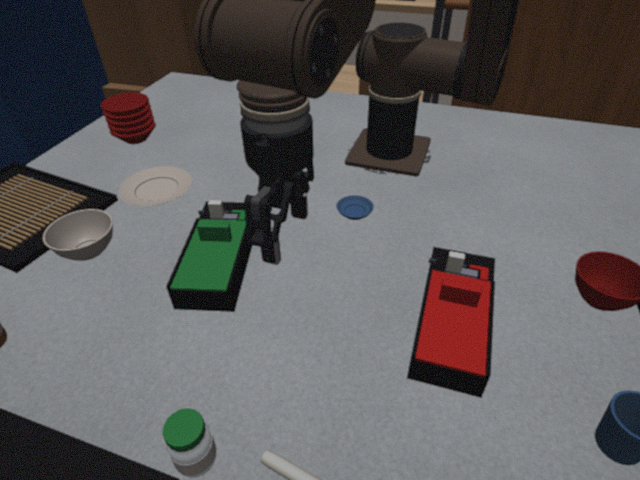

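View pics/side0.png

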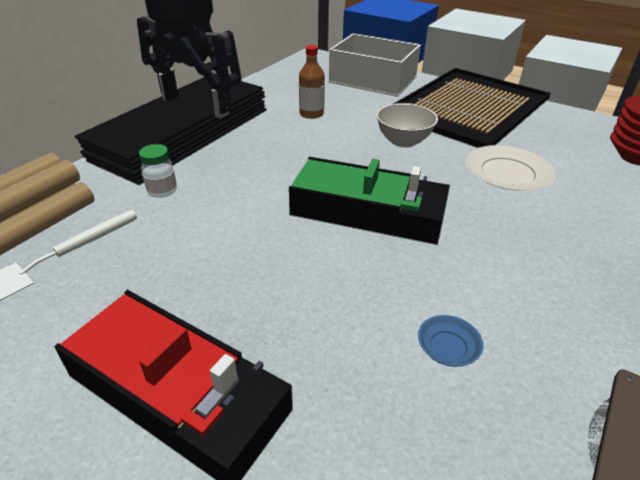

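The scene view shows the red case at right: knob about (456,262), rib (460,290), far end about (450,375). The side view has its knob at (224,370) and rib (165,352). The green case is elsewhere, with the gripper near it in the scene view.

```bash
cat > h.py <<'E'
import numpy as np, cv2
from plant import *
from scipy.spatial.transform import Rotation as R
def ray(c,uv,T=None):
    T=c["world_from_camera"] if T is None else T
    uv=np.atleast_2d(uv).astype(float)
    d=np.c_[(uv[:,0]-c["cx"])/c["fx"],(uv[:,1]-c["cy"])/c["fy"],np.ones(len(uv))]@T[:3,:3].T
    return T[:3,3],d
def onz(c,uv,z,T=None):
    o,d=ray(c,uv,T); return o+d*((z-o[2])/d[:,2:])
def wristT(c,s):
    W=np.eye(4); W[:3,:3]=R.from_quat(s["tcp_rot"]).as_matrix(); W[:3,3]=s["eef_pos"]; return W@c["mount"]
def tri(r):
    A=0;b=0
    for o,d in r:
        d=d[0]/np.linalg.norm(d[0]);P=np.eye(3)-np.outer(d,d);A=A+P;b=b+P@o
    return np.linalg.solve(A,b)
E
python3 - <<'E'
from h import *
roi={"scene":(405,240,500,395),"side":(50,285,300,480)}
kr={"scene":(440,245,475,275),"side":(205,345,245,400)}
rs=[]
for n in roi:
    c=read_camera(n);hsv=cv2.cvtColor(c["img"],cv2.COLOR_BGR2HSV)
    x0,y0,x1,y1=roi[n];m=np.zeros((480,640),np.uint8)
    red=((hsv[...,1]>150)&((hsv[...,0]<8)|(hsv[...,0]>172))&(hsv[...,2]>190)).astype(np.uint8)
    m[y0:y1,x0:x1]=red[y0:y1,x0:x1]
    k,l,st,ce=cv2.connectedComponentsWithStats(m)
    i=1+np.argmax(st[1:,4]); vv,uu=np.where(l==i)
    P=onz(c,np.c_[uu,vv],.057)
    r=cv2.minAreaRect((P[:,:2]*1000).astype(np.float32)); print(n,st[1:].tolist(),r, cv2.boxPoints(r).round().tolist())
    x0,y0,x1,y1=kr[n];w=np.zeros((480,640),np.uint8)
    w[y0:y1,x0:x1]=((hsv[...,1]<60)&(hsv[...,2]>130))[y0:y1,x0:x1]
    k,l,st,ce=cv2.connectedComponentsWithStats(w)
    i=1+np.argmax(st[1:,4]);print(st[i],ce[i],onz(c,ce[i],.08)); rs.append(ray(c,ce[i]))
print(tri(rs))
E
```

```text
Traceback (most recent call last):
ValueError: attempt to get argmax of an empty sequence
```

```bash
python3 - <<'E'
from h import *
roi={"scene":(405,240,500,395),"side":(50,285,300,480)}
kr={"scene":(440,245,475,275),"side":(205,345,245,400)}
smp={"scene":[(455,340),(460,290),(456,258)],"side":[(100,335),(165,355),(222,380)]}
rs=[]
for n in roi:
    c=read_camera(n);hsv=cv2.cvtColor(c["img"],cv2.COLOR_BGR2HSV)
    print([hsv[v,u].tolist() for u,v in smp[n]])
    x0,y0,x1,y1=roi[n];m=np.zeros((480,640),np.uint8)
    vl=hsv[smp[n][0][1],smp[n][0][0],2]
    red=((hsv[...,1]>130)&((hsv[...,0]<10)|(hsv[...,0]>170))&(hsv[...,2]>vl*.85)).astype(np.uint8)
    m[y0:y1,x0:x1]=red[y0:y1,x0:x1]
    k,l,st,ce=cv2.connectedComponentsWithStats(m)
    i=1+np.argmax(st[1:,4]); vv,uu=np.where(l==i)
    P=onz(c,np.c_[uu,vv],.057)
    r=cv2.minAreaRect((P[:,:2]*1000).astype(np.float32)); print(n,st[1:].tolist(),r, cv2.boxPoints(r).round().tolist())
    x0,y0,x1,y1=kr[n];w=np.zeros((480,640),np.uint8)
    w[y0:y1,x0:x1]=((hsv[...,1]<60)&(hsv[...,2]>115))[y0:y1,x0:x1]
    k,l,st,ce=cv2.connectedComponentsWithStats(w)
    i=1+np.argmax(st[1:,4]);print(st[i],ce[i],onz(c,ce[i],.08)); rs.append(ray(c,ce[i]))
print(tri(rs))
E
```

```text
[[179, 210, 148], [1, 203, 64], [38, 11, 91]]
scene [[470, 265, 18, 14, 103], [416, 271, 74, 104, 5219]] ((565.14794921875, 228.67300415039062), (188.99537658691406, 95.77142333984375), 1.396895408630371) [[470.0, 274.0], [472.0, 178.0], [661.0, 183.0], [658.0, 279.0]]
[440 245  35   9 203] [460.31034483 247.71921182] [[0.42536731 0.2171357  0.08      ]]
[[1, 201, 200], [2, 210, 73], [40, 16, 93]]
side [[61, 295, 176, 137, 9858]] ((554.2191772460938, 230.1230010986328), (215.78465270996094, 95.12910461425781), 1.2764655351638794) [[445.0, 275.0], [447.0, 180.0], [663.0, 185.0], [661.0, 280.0]]
[210 354  25  23 277] [221.64981949 365.15523466] [[0.46899387 0.20917587 0.08      ]]
[0.45510036 0.21803425 0.10337588]
```

```bash
cat >> h.py <<'E'
def go(p,yaw=None,n=None):
    "shift to world p in tool units for the present tool frame; yaw = world heading of jaw (tool z) axis"
    s=get_state();M=R.from_quat(s["tcp_rot"]);d=np.array(p)-s["eef_pos"]
    print("t",round(s["time"],2),"pos",s["eef_pos"].round(4),"shift units",(M.inv().apply(d)/.12).round(4),"mm",(np.linalg.norm(d)*1000).round(1))
    print(M.as_matrix().round(3).tolist())
    z=M.as_matrix()[:,2]; print("jaw heading deg",np.degrees(np.arctan2(z[1],z[0])).round(2),"opening",round(s["opening"],3),"F",s["contact_force"].round(1))
E
python3 - <<'E'
from h import *
go([.47,.225,.23]); c=read_camera("wrist"); print(c["mount"].round(3).tolist(),c["fx"])
E
```

```text
t 0.25 pos [6.747e-01 1.000e-04 2.187e-01] shift units [-1.8743 -0.0923 -1.706 ] mm 304.3
[[-0.0, -0.001, 1.0], [-1.0, 0.0, -0.0], [-0.0, -1.0, -0.001]]
jaw heading deg -0.0 opening 1.001 F [-0.4  0.3 -0.6]
[[-0.001, 0.959, 0.283, -0.073], [-0.0, -0.283, 0.959, -0.155], [1.0, 0.001, 0.0, -0.0], [0.0, 0.0, 0.0, 1.0]] 351.58585531484454
```

>>> {"method": "send_rows", "body": {
  "plan": [
    [[-0.187,-0.009,-0.17],[0,0,0]],
    [[-0.187,-0.009,-0.17],[0,0,0]],
    [[-0.187,-0.009,-0.17],[0,0,0]],
    [[-0.187,-0.009,-0.17],[0,0,0]],
    [[-0.187,-0.009,-0.17],[0,0,0]],
    [[-0.187,-0.009,-0.17],[0,0,0]],
    [[-0.187,-0.009,-0.17],[0,0,0]],
    [[-0.187,-0.009,-0.17],[0,0,0]],
    [[-0.187,-0.009,-0.17],[0,0,0]],
    [[-0.187,-0.009,-0.17],[0,0,0]],
    [[0,0,0],[0,-0.004,0]],
    [[0,0,0],[0,0,0]]
  ]
}}

```text
time: 1.5
eef_pos: [0.4709, 0.2247, 0.2304]
tcp_rot: [-0.507, 0.493, -0.493, 0.507]
contact_force: [0.6, 0.0, -1.0]
opening: 0.999
```

```bash
python3 - <<'E'
from h import *
go([.47,.225,.23]); c=read_camera("wrist"); cv2.imwrite("pics/w1.png",c["img"])
E
```

```text
t 1.5 pos [0.4709 0.2247 0.2304] shift units [-0.0026  0.0031 -0.007 ] mm 1.0
[[0.027, 0.001, 1.0], [-1.0, -0.0, 0.027], [0.0, -1.0, 0.001]]
jaw heading deg 1.55 opening 0.999 F [ 0.6  0.  -1. ]
```

View pics/w1.png

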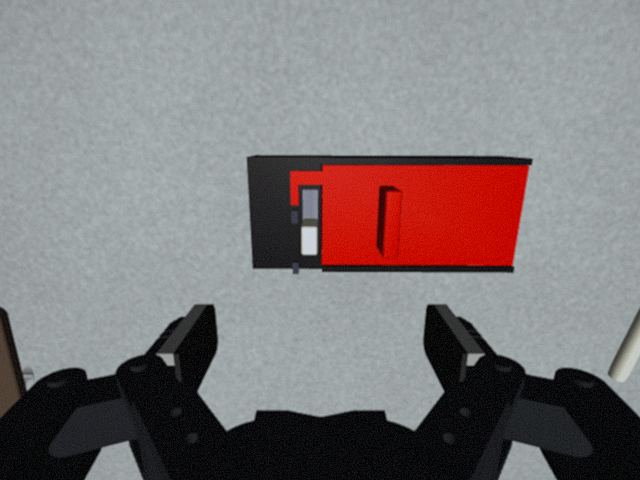

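The wrist view shows the knob top (white) about (309,240), the grey bolt above it (+y side) into the red hook at (300,178), and the rib top at about (394,222).

```bash
python3 - <<'E'
from h import *
s=get_state();c=read_camera("wrist");T=wristT(c,s);hsv=cv2.cvtColor(c["img"],cv2.COLOR_BGR2HSV)
print(hsv[238,309],hsv[205,310],hsv[222,394],hsv[200,440],hsv[222,384])
w=np.zeros((480,640),np.uint8);w[215:265,295:322]=((hsv[...,1]<60)&(hsv[...,2]>150))[215:265,295:322]
n,l,st,ce=cv2.connectedComponentsWithStats(w);i=1+np.argmax(st[1:,4]);print(st[i],ce[i],"knob",onz(c,ce[i],.092,T))
x,y,W,H=st[i][:4];print("ext",onz(c,[[x,y],[x+W,y+H]],.092,T))
ribpx=[[389,188],[403,190],[400,257],[386,257]]
print("rib",onz(c,ribpx,.092,T).round(4).tolist())
print("edges",onz(c,[[322,269],[513,269],[322,160],[530,160]],.059,T).round(4).tolist())
E
```

```text
[109  19 214] [108  33 141] [  2 255 205] [  4 255 203] [  3 255 152]
[301 226  16  28 425] [308.76705882 239.40235294] knob [[0.46168559 0.21521454 0.092     ]]
ext [[0.45484146 0.2269294  0.092     ]
 [0.46911893 0.20214627 0.092     ]]
rib [[0.5274, 0.2612, 0.092], [0.5391, 0.2599, 0.092], [0.542, 0.2013, 0.092], [0.5297, 0.201, 0.092]]
edges [[0.4744, 0.176, 0.059], [0.6628, 0.181, 0.059], [0.4715, 0.2806, 0.059], [0.6591, 0.2856, 0.059]]
```

>>> {"method": "send_rows", "body": {
  "plan": [
    [[0.039,0,-0.039],[0,0,0]],
    [[0.039,0,-0.039],[0,0,0]],
    [[0,0.2,0],[0,0,0]],
    [[0,0.2,0],[0,0,0]],
    [[0,0.2,0],[0,0,0]],
    [[0,0.2,0],[0,0,0]],
    [[0,0.2,0],[0,0,0]],
    [[0,0.12,0],[0,0,0]],
    [[0,0.12,0],[0,0,0]],
    [[0,0,0],[0,0,0]],
    [[0,0,0],[0,0,0]]
  ],
  "gripper": 0.4
}}

```text
time: 2.7
eef_pos: [0.4623, 0.2148, 0.0818]
tcp_rot: [-0.506, 0.494, -0.494, 0.506]
contact_force: [-0.9, 0.5, 0.2]
opening: 0.603
```

>>> {"method": "send_rows", "body": {
  "plan": [
    [[0,0,0],[0,0,0]],
    [[0,0,0],[0,0,0]],
    [[0,0,0],[0,0,0]],
    [[0,0,0],[0,0,0]],
    [[0,0,0],[0,0,0]],
    [[0,0,0],[0,0,0]]
  ],
  "gripper": 1.0,
  "grip_force": 30
}}

```text
time: 3.3
eef_pos: [0.4619, 0.2149, 0.0814]
tcp_rot: [-0.506, 0.494, -0.494, 0.506]
contact_force: [-0.1, 0.1, 0.7]
opening: 0.0
```

```bash
python3 - <<'E'
from h import *
go([.462,.215,.081]); c=read_camera("wrist"); cv2.imwrite("pics/w2.png",c["img"])
E
```

```text
t 3.3 pos [0.4619 0.2149 0.0814] shift units [-0.001   0.0032  0.0012] mm 0.4
[[0.025, 0.0, 1.0], [-1.0, 0.0, 0.025], [-0.0, -1.0, 0.0]]
jaw heading deg 1.44 opening 0.0 F [-0.1  0.1  0.7]
```

View pics/w2.png

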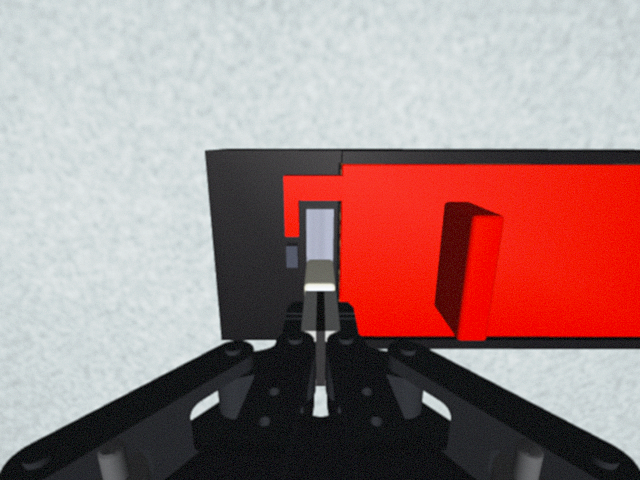

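The view is ambiguous: the knob's +y face shows at (320,275) and the jaws sit around it, yet the opening reads 0.0, which would mean nothing is held. I'll take an enlarged crop.

```bash
python3 - <<'E'
from h import *
a=cv2.imread("pics/w2.png")[190:430,200:440]; b=(255*(a/255.)**.5).astype(np.uint8)
T=None
b=cv2.resize(b,(600,600),interpolation=cv2.INTER_CUBIC); cv2.imwrite("pics/w2c.png",b)
s=get_state();c=read_camera("wrist");T=np.linalg.inv(wristT(c,s))
for p in [(.462,.228,.092),(.462,.202,.092),(.455,.215,.092),(.469,.215,.092),(.462,.215,.067)]:
    q=T@np.r_[p,1]; print(p,(c["fx"]*q[:2]/q[2]+[c["cx"],c["cy"]]).round(1), q[2].round(3))
print(get_state()["opening"])
E
```

```text
(0.462, 0.228, 0.092) [321.4 282.3] 0.155
(0.462, 0.202, 0.092) [319.9 334.6] 0.162
(0.455, 0.215, 0.092) [305.1 308.7] 0.158
(0.469, 0.215, 0.092) [336.1 309.4] 0.159
(0.462, 0.215, 0.067) [320.6 287. ] 0.183
0.0017874276037214585
```

View pics/w2c.png

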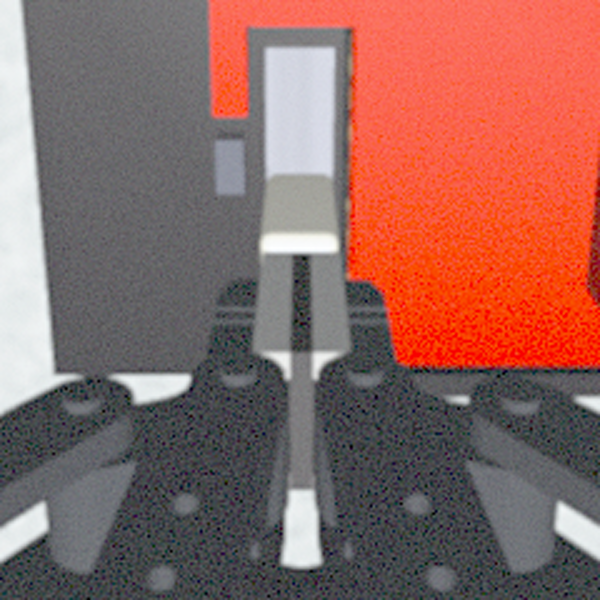

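```bash
python3 - <<'E'
from h import *
I=[]
for n,(u,v) in {"side":(224,370),"scene":(456,262)}.items():
    c=read_camera(n); h=55
    a=c["img"][v-70:v+50,u-60:u+60]; b=(255*(a/255.)**.5).astype(np.uint8)
    I.append(cv2.resize(b,(400,400),interpolation=cv2.INTER_CUBIC))
cv2.imwrite("pics/k3.png",np.hstack(I))
E
```

```text
(no output)
```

View pics/k3.png

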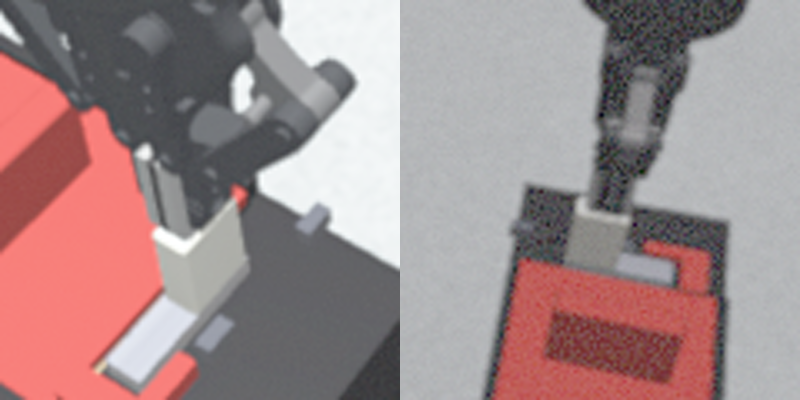

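The side and scene crops show the jaws shut just above the knob's top, so nothing is held. The fingertips stand higher than the TCP reading and the 14 mm figure imply. I'll measure the tip position before going lower.

```bash
python3 - <<'E'
from h import *
import plant
print(plant.tips_ahead,[k for k in dir(plant) if k[0]!='_'])
s=get_state();c=read_camera("wrist");T=wristT(c,s);Ti=np.linalg.inv(c["mount"])
for ty in np.arange(-.03,.02,.01):
    o=[]
    for tx in(-.011,.011):
        q=Ti@[tx,ty,0,1]; o.append((c["fy"]*q[1]/q[2]+c["cy"]).round(1))
    print(round(ty,3),"rows of +y,-y pad edges",o)
img=c["img"]; print("col320 rows 255..345:",img[255:346:5,320].max(1).tolist()); print("col312",img[255:346:5,312].max(1).tolist())
# TCP as seen in the fixed cameras
for n in("side","scene"):
    k=read_camera(n);Q=np.linalg.inv(k["world_from_camera"])
    for z in(.067,.092,.1):
        q=Q@[.462,.226,z,1];print(n,z,(k["fx"]*q[:2]/q[2]+[k["cx"],k["cy"]]).round(1))
E
```

```text
0.014 ['Unreachable', 'get_state', 'read_camera', 'sign_off', 'tips_ahead']
-0.03 rows of +y,-y pad edges [np.float64(306.6), np.float64(355.7)]
-0.02 rows of +y,-y pad edges [np.float64(295.7), np.float64(342.2)]
-0.01 rows of +y,-y pad edges [np.float64(286.2), np.float64(330.3)]
0.0 rows of +y,-y pad edges [np.float64(277.8), np.float64(319.8)]
0.01 rows of +y,-y pad edges [np.float64(270.3), np.float64(310.3)]
col320 rows 255..345: [194, 111, 102, 111, 109, 106, 241, 219, 25, 24, 19, 17, 24, 22, 16, 33, 61, 61, 66]
col312 [201, 108, 103, 108, 106, 106, 242, 225, 74, 74, 73, 75, 78, 76, 77, 112, 185, 28, 24]
side 0.067 [217.4 386.7]
side 0.092 [214.5 372.6]
side 0.1 [213.5 367.9]
scene 0.067 [461.9 267.9]
scene 0.092 [464.7 257.2]
scene 0.1 [465.6 253.6]
```

By the wrist view, the pad tips' edges (rows ~292 and ~338) put the tips about 16 mm behind the reported TCP, at z ≈ 0.097, 5 mm above the knob. The side view agrees. This contradicts the stated 14 mm ahead. I'll use the measured tip offset: open, go 29 mm lower, and close again.

>>> {"method": "send_rows", "body": {
  "plan": [
    [[0,0,0],[0,0,0]],
    [[0,0,0],[0,0,0]],
    [[0,0,0],[0,0,0]],
    [[0,0,0],[0,0,0]],
    [[0,0,0],[0,0,0]],
    [[0,0,0],[0,0,0]],
    [[0,0.08,0],[0,0,0]],
    [[0,0.08,0],[0,0,0]],
    [[0,0.08,0],[0,0,0]],
    [[0,0,0],[0,0,0]]
  ],
  "gripper": 0.4
}}

```text
time: 4.65
eef_pos: [0.4601, 0.2144, 0.0501]
tcp_rot: [0.508, -0.495, 0.493, -0.505]
contact_force: [-1.2, 0.1, 0.5]
opening: 0.6
```

>>> {"method": "send_rows", "body": {
  "plan": [
    [[0,0,0],[0,0,0]],
    [[0,0,0],[0,0,0]],
    [[0,0,0],[0,0,0]],
    [[0,0,0],[0,0,0]],
    [[0,0,0],[0,0,0]],
    [[0,0,0],[0,0,0]]
  ],
  "gripper": 1.0,
  "grip_force": 30
}}

```text
time: 5.25
eef_pos: [0.4615, 0.2149, 0.053]
tcp_rot: [0.506, -0.494, 0.493, -0.506]
contact_force: [-4.8, -0.9, 5.5]
opening: 0.16
```

>>> {"method": "send_rows", "body": {
  "plan": [
    [[0.03,0,0],[0,0,0]],
    [[0.04,0,0],[0,0,0]],
    [[0.04,0,0],[0,0,0]],
    [[0.04,0,0],[0,0,0]],
    [[0.04,0,0],[0,0,0]],
    [[0.03,0,0],[0,0,0]],
    [[0,0,0],[0,0,0]]
  ]
}}

```text
time: 5.95
eef_pos: [0.4621, 0.1884, 0.053]
tcp_rot: [0.506, -0.494, 0.493, -0.506]
contact_force: [-5.1, 0.4, 5.9]
opening: 0.155
```

>>> {"method": "send_rows", "body": {
  "plan": [
    [[0.01,0,0],[0,0,0]],
    [[0.01,0,0],[0,0,0]],
    [[0.01,0,0],[0,0,0]],
    [[0,0,0],[0,0,0]]
  ]
}}

```text
time: 6.35
eef_pos: [0.4622, 0.1867, 0.0529]
tcp_rot: [-0.505, 0.495, -0.493, 0.507]
contact_force: [-4.9, 6.7, 4.1]
opening: 0.16
```

>>> {"method": "send_rows", "body": {
  "plan": [
    [[0.01,0,0],[0,0,0]],
    [[0.01,0,0],[0,0,0]],
    [[0,0,0],[0,0,0]]
  ]
}}

```text
time: 6.65
eef_pos: [0.4622, 0.1865, 0.0529]
tcp_rot: [-0.504, 0.496, -0.492, 0.508]
contact_force: [-4.4, 16.6, 2.2]
opening: 0.156
```

Stop reached: 28 mm of travel, the reaction rising to 16.6 N with no further motion. Next I'll ease off, release, lift, and move above the rib.

>>> {"method": "send_rows", "body": {
  "plan": [
    [[-0.035,0,0],[0,0,0]],
    [[0,0,0],[0,0,0]]
  ]
}}

```text
time: 6.85
eef_pos: [0.4622, 0.1876, 0.053]
tcp_rot: [-0.506, 0.494, -0.493, 0.506]
contact_force: [-5.3, 2.1, 4.9]
opening: 0.16
```

>>> {"method": "send_rows", "body": {
  "plan": [
    [[0,0,0],[0,0,0]],
    [[0,0,0],[0,0,0]],
    [[0,0,0],[0,0,0]],
    [[0,0,0],[0,0,0]],
    [[0,0,0],[0,0,0]],
    [[0,-0.12,0],[0,0,0]],
    [[0,-0.2,0],[0,0,0]],
    [[0,-0.2,0],[0,0,0]],
    [[-0.12,0,0.2],[0,0,0]],
    [[-0.12,0,0.2],[0,0,0]],
    [[-0.13,0,0.2],[0,0,0]],
    [[0,0,0],[0,0,0]]
  ],
  "gripper": 0.4
}}

```text
time: 8.05
eef_pos: [0.5363, 0.2342, 0.1168]
tcp_rot: [-0.505, 0.493, -0.494, 0.508]
contact_force: [0.4, -0.3, 0.3]
opening: 0.6
```

```bash
python3 - <<'E'
from h import *
go([.534,.231,.053])
I=[]
c=read_camera("wrist"); I.append(cv2.resize(c["img"],(440,330)))
c=read_camera("side"); I.append(cv2.resize(c["img"][290:440,140:300],(352,330)))
cv2.imwrite("pics/b4.png",np.hstack(I))
E
```

```text
t 8.05 pos [0.5363 0.2342 0.1168] shift units [ 0.0264  0.5312 -0.0223] mm 63.9
[[0.026, 0.004, 1.0], [-1.0, 0.001, 0.026], [-0.001, -1.0, 0.004]]
jaw heading deg 1.48 opening 0.6 F [ 0.4 -0.3  0.3]
```

View pics/b4.png

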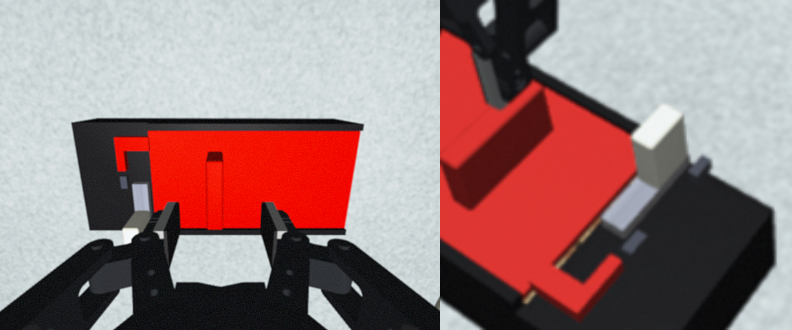

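The bolt is drawn clear of the red hook, and the rib (left pane, about (215,190)) lies between the open jaws. Descending to pinch it.

>>> {"method": "send_rows", "body": {
  "plan": [
    [[0.026,0,-0.022],[0,0,0]],
    [[0,0.13,0],[0,0,0]],
    [[0,0.15,0],[0,0,0]],
    [[0,0.15,0],[0,0,0]],
    [[0,0.1,0],[0,0,0]],
    [[0,0,0],[0,0,0]],
    [[0,0,0],[0,0,0]]
  ]
}}

```text
time: 8.85
eef_pos: [0.5306, 0.2295, 0.0511]
tcp_rot: [0.506, -0.494, 0.494, -0.506]
contact_force: [1.2, -0.1, 0.9]
opening: 0.6
```

>>> {"method": "send_rows", "body": {
  "plan": [
    [[0,0,0],[0,0,0]],
    [[0,0,0],[0,0,0]],
    [[0,0,0],[0,0,0]],
    [[0,0,0],[0,0,0]],
    [[0,0,0],[0,0,0]],
    [[0,0,0],[0,0,0]]
  ],
  "gripper": 1.0,
  "grip_force": 30
}}

```text
time: 9.45
eef_pos: [0.5322, 0.2298, 0.0524]
tcp_rot: [-0.505, 0.493, -0.494, 0.507]
contact_force: [3.2, 0.5, 2.2]
opening: 0.159
```

Held (0.159, about 13.5 mm). Sliding the lid along tool +z: about 94 mm first, then gently to the stop.

>>> {"method": "send_rows", "body": {
  "plan": [
    [[0,0,0.05],[0,0,0]],
    [[0,0,0.09],[0,0,0]],
    [[0,0,0.09],[0,0,0]],
    [[0,0,0.09],[0,0,0]],
    [[0,0,0.09],[0,0,0]],
    [[0,0,0.09],[0,0,0]],
    [[0,0,0.09],[0,0,0]],
    [[0,0,0.09],[0,0,0]],
    [[0,0,0.06],[0,0,0]],
    [[0,0,0.03],[0,0,0]],
    [[0,0,0],[0,0,0]]
  ]
}}

```text
time: 10.55
eef_pos: [0.624, 0.232, 0.0525]
tcp_rot: [-0.506, 0.494, -0.494, 0.506]
contact_force: [0.3, -0.9, 5.8]
opening: 0.156
```

>>> {"method": "send_rows", "body": {
  "plan": [
    [[0,0,0.02],[0,0,0]],
    [[0,0,0.02],[0,0,0]],
    [[0,0,0.015],[0,0,0]],
    [[0,0,0],[0,0,0]],
    [[0,0,0],[0,0,0]]
  ]
}}

```text
time: 11.05
eef_pos: [0.6299, 0.2322, 0.0525]
tcp_rot: [0.506, -0.494, 0.494, -0.506]
contact_force: [-0.4, -0.6, 6.1]
opening: 0.157
```

>>> {"method": "send_rows", "body": {
  "plan": [
    [[0,0,0.015],[0,0,0]],
    [[0,0,0.015],[0,0,0]],
    [[0,0,0.015],[0,0,0]],
    [[0,0,0],[0,0,0]],
    [[0,0,0],[0,0,0]]
  ]
}}

```text
time: 11.55
eef_pos: [0.6322, 0.2322, 0.0524]
tcp_rot: [0.509, -0.495, 0.492, -0.504]
contact_force: [-11.2, -1.9, 11.7]
opening: 0.16
```

The lid is at its stop (100 mm, 11 N reaction). Ease off, let go, lift clear.

>>> {"method": "send_rows", "body": {
  "plan": [
    [[0,0,-0.025],[0,0,0]],
    [[0,0,0],[0,0,0]]
  ]
}}

```text
time: 11.75
eef_pos: [0.6319, 0.2322, 0.0524]
tcp_rot: [0.507, -0.494, 0.494, -0.506]
contact_force: [-2.0, -1.0, 7.2]
opening: 0.157
```

>>> {"method": "send_rows", "body": {
  "plan": [
    [[0,0,0],[0,0,0]],
    [[0,0,0],[0,0,0]],
    [[0,0,0],[0,0,0]],
    [[0,0,0],[0,0,0]],
    [[0,0,0],[0,0,0]],
    [[0,-0.12,0],[0,0,0]],
    [[0,-0.2,0],[0,0,0]],
    [[0,-0.3,0],[0,0,0]],
    [[0,-0.3,0],[0,0,0]],
    [[0,-0.3,0],[0,0,0]],
    [[0,-0.2,0],[0,0,0]],
    [[0,0,0],[0,0,0]]
  ],
  "gripper": 0.4
}}

```text
time: 12.95
eef_pos: [0.6349, 0.2328, 0.2292]
tcp_rot: [-0.503, 0.491, -0.496, 0.51]
contact_force: [0.7, 0.3, 0.7]
opening: 0.602
```

>>> {"method": "send_rows", "body": {
  "plan": [
    [[0,0,-0.3],[0,0,0]],
    [[0,0,-0.3],[0,0,0]],
    [[0,0,-0.3],[0,0,0]],
    [[0,0,0],[0,0,0]],
    [[0,0,0],[0,0,0]]
  ]
}}

```text
time: 13.45
eef_pos: [0.5235, 0.2295, 0.2212]
tcp_rot: [0.507, -0.494, 0.493, -0.506]
contact_force: [0.8, 0.3, 0.6]
opening: 0.598
```

```bash
python3 - <<'E'
from h import *
go([.53,.231,.2]); s=get_state();c=read_camera("wrist");T=wristT(c,s);d=read_camera("side")
cv2.imwrite("pics/e5.png",np.hstack([cv2.resize(c["img"],(400,300)),cv2.resize(d["img"],(400,300))]))
hsv=cv2.cvtColor(c["img"],cv2.COLOR_BGR2HSV)
cv2.imwrite("pics/w5.png",c["img"])
red=((hsv[...,1]>180)&((hsv[...,0]<10)|(hsv[...,0]>170))).astype(np.uint8)
n,l,st,ce=cv2.connectedComponentsWithStats(red);i=1+np.argmax(st[1:,4]);x,y,W,H=st[i][:4];print(st[i])
print("lid far corners",onz(c,[[x+W,y],[x+W,y+H]],.057,T).round(4).tolist())
E
```

```text
t 13.45 pos [0.5235 0.2295 0.2212] shift units [-0.0112  0.1762  0.0545] mm 22.2
[[0.026, -0.0, 1.0], [-1.0, -0.0, 0.026], [0.0, -1.0, -0.001]]
jaw heading deg 1.47 opening 0.598 F [0.8 0.3 0.6]
[  342   169   245   104 21411]
lid far corners [[0.759, 0.2848, 0.057], [0.7829, 0.1868, 0.057]]
```

View pics/e5.png

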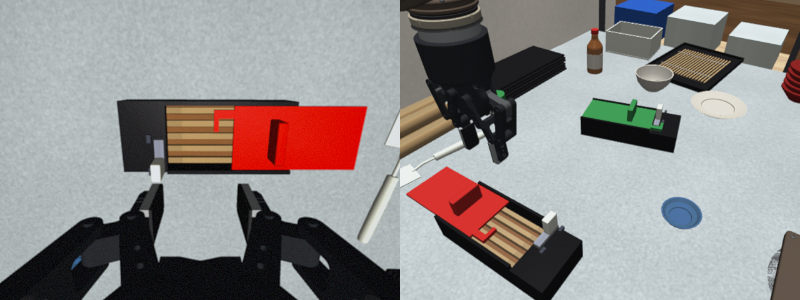

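The lid is open with the chopsticks showing, the bolt is drawn back, and the green case is shut. One numeric check of the knob, then I hand in.

```bash
python3 - <<'E'
from h import *
s=get_state();c=read_camera("wrist");T=wristT(c,s);hsv=cv2.cvtColor(c["img"],cv2.COLOR_BGR2HSV)
w=np.zeros((480,640),np.uint8);a=np.s_[245:300,232:264];w[a]=((hsv[...,1]<60)&(hsv[...,2]>185))[a]
n,l,st,ce=cv2.connectedComponentsWithStats(w);i=1+np.argmax(st[1:,4]);x,y,W,H=st[i][:4]
print(st[i],onz(c,[ce[i],[x,y],[x+W,y+H]],.092,T).round(4).tolist())
sign_off()
E
```

```text
[232 264  32  36 609] [[0.4616, 0.1837, 0.092], [0.4504, 0.1993, 0.092], [0.4771, 0.1662, 0.092]]
the job is handed in; nothing more can be done
```

The red case is open and handed in. I drew its lock bolt back to its stop, slid the lid to its stop, let go and lifted clear. The arm was above the case touching nothing at sign-off, about 13.5 s on the clock.

**Checks**
- **Bolt:** It moved about 28 mm, then held firm against 16.6 N. The last wrist view puts the knob's +y edge at y ≈ 0.199, 28 mm back from 0.227. That mask also caught some background, so its centre is only good to a few mm.
- **Lid:** It moved about 100 mm and stopped against 11 N. The far edge went from x ≈ 0.661 to 0.759, and the chopsticks are in view.
- **Green case:** It looks shut and locked in the last side view. I never touched it.

**What disagreed:** My first pinch closed on nothing, with the opening reading 0. The fingertips turned out to be about 16 mm behind the reported TCP, while the interface says 14 mm ahead. There was no contact, so I used the measured offset, went 29 mm lower and gripped the knob and the rib.

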